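# Home the vial carousel and lock it with its bar

### The job

The empty vial carousel has to be locked at its loading position before the vials go in. With the fingertips, push the upright finger peg to turn the carousel until the slot in the rim of its steel locking disc faces the nose of the locking bar; then push the bar's upright plate so that the bar goes through the slot, fully home. Only push, gently: do not pinch, grip or force anything, and leave the four vials standing where they are.

Things in the scene. Friction and masses are not known exactly. Their poses are not given: they have to be found in the camera images.
- station: the fixed carousel stand: white base 14 mm high, a round plate of radius 106 mm with a tongue 72 mm wide reaching 202 mm from the carousel's axis. Origin: on the carousel's vertical axis at the bench top, z up; +y points from the axis along the tongue and the locking bar. It carries the carousel, the bar and the bar's guide; it stands elsewhere and turned otherwise each time
- carousel (a joint): angle of the carousel about its vertical axis, rad, growing counter-clockwise seen from above, no end stops. 0 (or 6.283, any full turn): the slot points exactly along the bar (+y of station). Bearing friction about 0.06 N m, some 1.2 N at the peg; it stays where it is left
- hub (a point): top of the black hub nut in the middle of the carousel, 24 mm in diameter, 74 mm above the bench. Round it the aluminium vial plate: radius 70 mm, top 57 mm above the bench, with seven empty 27.6 mm pockets. The steel locking disc below the plate has a radius of 95 mm, its top 30 mm above the bench
- slot_mouth (a point): middle of the mouth of the locking disc's only slot: on the rim, 95 mm from the axis, 30 mm above the bench; it turns with the carousel. The slot is radial, open at the rim, 16 mm wide (22 mm at its chamfered mouth), 32 mm deep
- finger_peg (a point): top of the upright black finger peg on the vial plate, 52 mm from the axis, directly opposite the slot: 13 mm in diameter (15 mm at its head), from 57 to 89 mm above the bench. It turns with the carousel
- lock_bar (a joint): how far the locking bar has been pushed from its drawn-back position towards the carousel's axis, m: 0 drawn back, 0.034 fully home at its stop. Friction about 1.5 N; it stays where it is left. Unless the slot faces it, it strikes the disc's rim after about 6 mm; its tapered nose centres a slot that is less than about 4 degrees off
- bar_nose (a point): middle of the bar's narrow end (top edge), which points at the carousel's axis: 101 mm from the axis when drawn back, 67 mm when home, 29.5 mm above the bench. The bar is 12 mm wide and 9 mm high, its last 12 mm taper to 5 mm. Its aluminium guide on the tongue is 40 mm wide, 110 to 138 mm from the axis, 44 mm high with its screws
- push_plate (a point): middle of the outer face of the bar's upright push plate, 50 mm above the bench: the plate is 32 mm wide, 6 mm thick (its rubber pad 2 mm more), from 22 to 65 mm above the bench, square to the bar. 182 mm from the axis when drawn back, 148 mm when home
- vial_1: glass vial with black cap, 25 mm in diameter, 54 mm high, standing loose on the bench beside the tongue on its -x side. Origin: centre of its underside
- vial_2: glass vial with blue cap, same size, standing loose beside the tongue on its +x side. Origin: centre of its underside
- vial_3: glass vial with black cap, same size, standing loose beyond the round end of the stand. Origin: centre of its underside
- vial_4: glass vial with red cap, same size, next to the third vial. Origin: centre of its underside

How it is judged (in metres and radians):
On the way, in this order (a step that is already met when the one before it is completed fails the run):
1. the slot faces the bar, which is still drawn back (x of slot_mouth in the frame of station between -0.009 and 0.009 m and y of slot_mouth in the frame of station above 0.08 m and value of joint lock_bar below 0.02 m), for 0.1 s.
2. the bar is fully home in the slot (value of joint lock_bar above 0.031 m and y of slot_mouth in the frame of station above 0.08 m), for 0.2 s.
At the end, for the whole second after the job is handed in: the locking bar is home (within 3 mm of its stop) in the slot of the locking disc, the slot's mouth within 5 mm of the bar's line, the carousel at rest, all four vials upright (all of step 2 and x of slot_mouth in the frame of station between -0.005 and 0.005 m and velocity of joint carousel between -0.05 and 0.05 rad/s and angle between each of vial_1, vial_2, vial_3, vial_4's own z axis and vertical below 0.2 rad); the robot touches nothing.
It fails at once if the stand, its carousel or its bar is gripped or forced (more than 35 N from the fingers) (contact force between the fingers and station above 35 N).
It fails at once if a vial is pushed more than 15 mm away, or lifted (distance of any of vial_1, vial_2, vial_3, vial_4 from where it was at the start of the episode above 0.015 m).
It also fails if it takes over 51 s, if anything falls off the work surface, if the arm or the gripper's body presses on something with over 40 N, if the wrist force passes 120 N, or if a joint passes its speed limit or range.

### The arm

A 6-joint arm with a two-finger parallel gripper is mounted at the origin on a cart in front of the work surface, level with it; the furniture and walls round the work are solid. World frame = base frame: x ahead of the robot, y to its left, z up, the work surface at z = 0. Lengths are in m, angles in degrees, forces in N, time in s.
With the tool pointing down it reaches from about 0.4 to 0.825 m from the base axis. Payload 7 kg.
Tool frame: the origin (TCP) lies at the very end of the fingers, on their centre line; the grasp point (between the pads) lies 19 mm behind it (r.hold_point_z is the distance from the TCP to the grasp point, in m); z points along the fingers, y is the direction in which the jaws open and shut (so a half turn about z gives the same grasp; the last joint's range is limited). The gripper opens to 88 mm and grips with 3 to 60 N. Pads are 19 mm wide; open, the fingers measure 130 mm over their backs; the gripper's body (78 mm by 193 mm) begins 47 mm behind the grasp point.
Start: joints at [-59.983, 20.546, 0.682, 0, -70.136, -16.507], TCP at [0.158, -0.656, 0.227] pointing down, gripper open.
Joint ranges: [-176.03, 176.03], [-82.01, 121.73], [-58.28, 71.71], [-173.87, 95.51], [-174.79, -0.11], [-173.66, 173.66]. Speed limits (degrees/s): [136.94, 136.94, 172.46, 180, 180, 180].

### API

Orientations are given as [roll, pitch, yaw] about the fixed x, y, z axes, in that order (R = Rz(yaw) Ry(pitch) Rx(roll)).
In Python, from plant import r gives the robot as it stands. The module is installed in compiled form; this text tells all that it offers.
- The arm moves only by the shell command python3 -m inch 'ROWS' [FORCE]. ROWS is text: rows parted by semicolons, each of 7 numbers parted by spaces: the shift along the tool's x, y, z in m, then the turn, a rotation vector about the tool's x, y, z in rad, then the opening, from 0 (shut) to 1 (fully open). In form: tx ty tz ax ay az jaw; .... A call has 1 to 20 rows; each row shifts and turns the commanded pose from where the row before left it, along the tool's axes as they then stand; what a row does not reach is not made up. A row lasts 1/12 s, in which the tool goes at most 41.7 mm and 7.16 degrees, less where a joint would pass 70% of its speed; a pose out of reach is approached as far as the arm can. A call with a gripper value outside its range is refused whole. The fingers move at their own pace and stop on an object; FORCE is the grip in N (left out, the last holds). Time passes only in rows, so rows that do not move let the fingers close. It gives the time, the measured TCP pose, the force and the opening at its end, in the units of the state.
- r.get_state(): the state, without advancing time (a new reading comes with each control period).
- r.capture(name): name is "scene" or "top" or "wrist"; returns the picture (384x512x3 uint8, red, green, blue); there is no depth.
- r.camera_params(name): a dict with "vfov" (degrees; the focal length in pixels is half the picture's height over the tangent of half this angle, whatever the lens; pixels are square), "cx", "cy" (the principal point, pixels), "distortion" ([k1, k2, p1, p2, k3] as OpenCV has them; the pictures are not rectified), "R" (3x3) and "t" (3): a world point X has camera coordinates R X + t. Camera axes: x right, y down, z forward; pixel columns grow to the right and rows downward; lengths in m; the calibration is good to about 2 mm. A picture is of the moment at which its call begins: read the wrist's pose just before it. camera_params takes no time and is no camera call; for the wrist camera it gives the pose at the moment of the call.
- r.close_job(): hands the job in, once; it reports no verdict.
Trained networks look in the newest picture that a camera, given by its name, has taken for a name from the list of things; names that differ only in an ending like _2 or _b are one class to them, and where a whole thing is asked for, a point or a joint stands for the part that bears it (a point fixed in the world has none). Each returns a list of dicts, best first, with "p" (0 to 1); they miss things now and then, are a little off and sometimes report something else, mostly with a low value. They report only what shows in the picture. A call takes as long as a camera call.
- r.recognise(target, camera): "xy" ([column, row] in pixels, amid what is visible of it).
The state is a dict: "time_s": time; "joints": joint angles; "qd": joint speeds; "joint_torque": joint torques, N m; "tcp_pos": TCP position; "eef_rot": TCP orientation; "contact_force": force on the tool from outside, world axes, zero at the start; "moment": the same for the moment, N m; "gripper_width": finger opening in m.
Only numpy, scipy, OpenCV 4.12 (cv2) and the standard library are available. Lean on these libraries where they do the work, as an engineer would, in place of code of your own. Each camera call takes 0.05 s, during which the arm holds its last target.

## Working session

There is one attempt and no reset: what is moved stays moved. The work goes in short steps, Python scripts to look and compute and a shell command to move; the robot and the scene stay as the last step left them, time stands still between calls to the robot, and variables do not carry over. Pictures are saved under pics/ and viewed, and the job is handed in when it is done.

```bash
mkdir -p pics; python3 - <<'E'
from plant import r
import cv2,numpy as np
for n in ["scene","top","wrist"]:
    im=r.capture(n); cv2.imwrite(f"pics/{n}0.png",cv2.cvtColor(im,cv2.COLOR_RGB2BGR))
    p=r.camera_params(n); print(n,p["vfov"],p["cx"],p["cy"],p["distortion"],np.round(p["R"],3).tolist(),np.round(p["t"],3).tolist(), (-np.array(p["R"]).T@p["t"]).round(3))
    if n!="wrist":
        for t in ["hub","slot_mouth","finger_peg","bar_nose","push_plate","vial_1","vial_2"]:
            print(t,[(np.round(d["xy"],1).tolist(),round(d["p"],2)) for d in r.recognise(t,n)][:4])
print(r.get_state())
E
```

```text
scene 50.739336876067384 256.844487520178 195.5718563381329 [-0.07189527  0.          0.          0.          0.        ] [[0.523, -0.852, -0.002], [-0.439, -0.268, -0.858], [0.73, 0.45, -0.514]] [-0.422, 0.248, 0.609] [-0.115 -0.567  0.525]
hub [([251.3, 206.1], 0.89), ([210.2, 183.8], 0.62)]
slot_mouth [([253.9, 204.2], 0.69)]
finger_peg [([252.1, 205.4], 0.75)]
bar_nose [([183.8, 188.8], 0.64)]
push_plate [([183.0, 189.5], 0.47)]
vial_1 [([209.5, 183.3], 0.77), ([183.3, 211.9], 0.68), ([308.1, 221.4], 0.58), ([317.6, 204.9], 0.52)]
vial_2 [([209.5, 183.3], 0.77), ([183.3, 211.9], 0.68), ([308.1, 221.4], 0.58), ([317.6, 204.9], 0.52)]
top 50.505342598881356 252.42543139382545 193.5283827913377 [-0.04223345  0.          0.          0.          0.        ] [[0.018, -1.0, 0.001], [-0.99, -0.018, -0.138], [0.138, 0.002, -0.99]] [-0.163, 0.544, 0.862] [ 0.423 -0.155  0.929]
hub [([247.3, 192.4], 0.77)]
slot_mouth [([246.7, 190.5], 0.69)]
finger_peg [([249.0, 193.1], 0.92)]
bar_nose [([170.9, 206.4], 0.47), ([247.6, 194.1], 0.22)]
push_plate [([170.7, 206.1], 0.59)]
vial_1 [([303.4, 167.
[... 350 characters left out ...]
 0.392] [ 0.079 -0.676  0.384]
{'time_s': 0.85, 'joints': array([-5.99820360e+01,  2.05455646e+01,  6.82311289e-01, -2.96504458e-03,
       -7.01344233e+01, -1.65074052e+01]), 'qd': array([ 0.02007442,  0.1011393 , -0.04809907, -0.05014355, -0.0137047 ,
       -0.04833738]), 'joint_torque': array([-4.73867130e-04, -5.82326818e+01,  2.93295693e+01,  7.00250387e+00,
        1.27213603e-02,  6.01282267e-06]), 'tcp_pos': array([ 0.15769978, -0.65630139,  0.22656358]), 'eef_rot': array([-1.79998565e+02,  3.33386019e-03, -1.66490449e+02]), 'contact_force': array([-0.0697964 , -0.0628769 , -0.88706124]), 'moment': array([-0.01134843,  0.01268218, -0.0402684 ]), 'gripper_width': 0.08743303963029506}
```

```bash
python3 - <<'E'
import cv2
a=cv2.imread("pics/top0.png")[100:290,110:360]; cv2.imwrite("pics/top0c.png",cv2.resize(a,None,fx=3.1,fy=3.1,interpolation=cv2.INTER_CUBIC))
a=cv2.imread("pics/scene0.png")[130:290,140:360]; cv2.imwrite("pics/scene0c.png",cv2.resize(a,None,fx=3.6,fy=3.6,interpolation=cv2.INTER_CUBIC))
E
```

```text
(no output)
```

View pics/top0c.png

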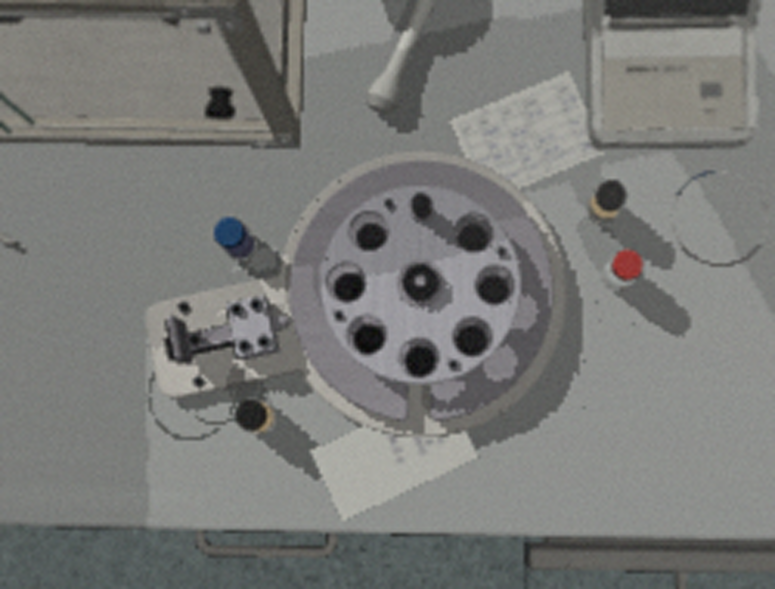

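View pics/scene0c.png

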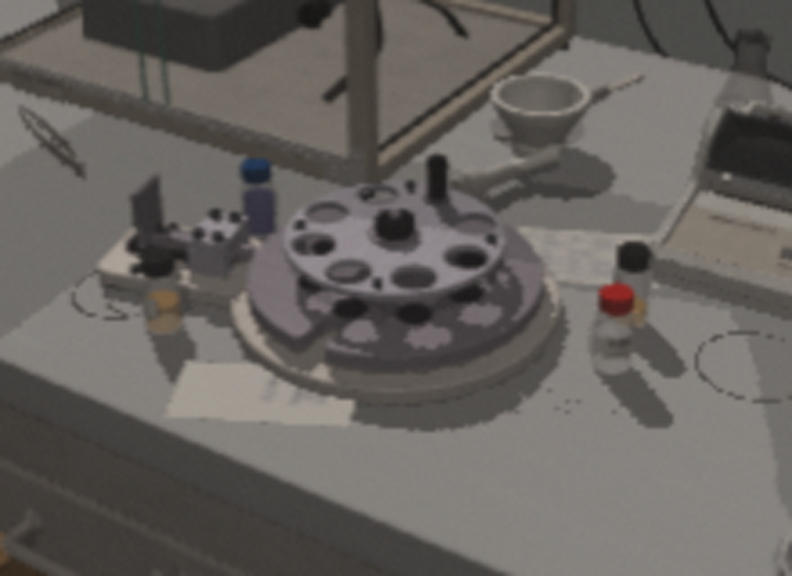

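View pics/top0.png

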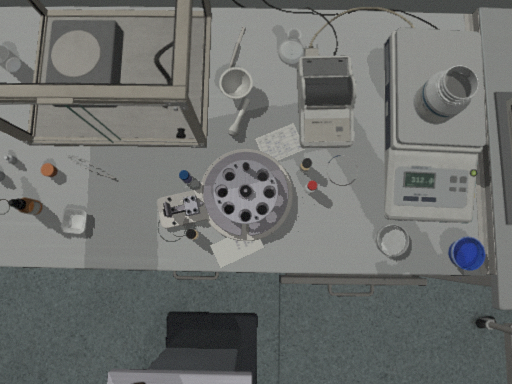

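```bash
cat > h.py <<'E'
from plant import r
import cv2,numpy as np
def K(p):
    f=192/np.tan(np.radians(p["vfov"]/2)); return np.array([[f,0,p["cx"]],[0,f,p["cy"]],[0,0,1.]])
def bp(p,uv,z):
    n=cv2.undistortPoints(np.array([[uv]],float),K(p),np.array(p["distortion"]))[0,0]
    R=np.array(p["R"]);c=-R.T@np.array(p["t"]);d=R.T@np.array([n[0],n[1],1]); return c+d*(z-c[2])/d[2]
def proj(p,X):
    R=np.array(p["R"]); return cv2.projectPoints(np.array(X,float).reshape(-1,1,3),cv2.Rodrigues(R)[0],np.array(p["t"],float),K(p),np.array(p["distortion"]))[0][:,0]
def save(n,im,crop=None,f=1):
    a=cv2.cvtColor(im,cv2.COLOR_RGB2BGR)
    if crop: a=a[crop[1]:crop[3],crop[0]:crop[2]]
    cv2.imwrite(n,cv2.resize(a,None,fx=f,fy=f,interpolation=cv2.INTER_CUBIC))
E
python3 - <<'E'
from h import *
p=r.camera_params("top");s=r.camera_params("scene")
T=lambda x,y:(x/3.1+110-.3,y/3.1+100-.3)
S=lambda x,y:(x/3.6+140-.3,y/3.6+130-.3)
for n,t,sc,z in [("hub",(421,281),(395,212),.074),("peg",(422,203),(437,158),.089),("slot",(416,418),(310,345),.03),("plate_top_mid",(173,338),(147,190),.065),("guide",(250,327),(215,228),.042),
  ("v1b",(252,414),(158,254),.054),("v2",(230,233),(257,167),.054),("v3",(609,194),(633,253),.054),("v4",(627,264),(617,296),.054)]:
    print(n,bp(p,T(*t),z).round(4),bp(s,S(*sc),z).round(4))
print("frame corner", bp(p,T(300,140),.2), bp(p,T(300,140),0))
E
```

```text
hub [ 0.5487 -0.1385  0.074 ] [ 0.5426 -0.1424  0.074 ]
peg [ 0.6    -0.1384  0.089 ] [ 0.5931 -0.1423  0.089 ]
slot [ 0.4569 -0.1362  0.03  ] [ 0.4485 -0.1424  0.03  ]
plate_top_mid [0.5072 0.0317 0.065 ] [0.4959 0.0194 0.065 ]
guide [ 0.5183 -0.0176  0.042 ] [ 0.5105 -0.0232  0.042 ]
v1b [ 0.4566 -0.0232  0.054 ] [ 0.4516 -0.0263  0.054 ]
v2 [ 0.5834 -0.0027  0.054 ] [ 0.5747 -0.0098  0.054 ]
v3 [ 0.6164 -0.27    0.054 ] [ 0.6055 -0.2763  0.054 ]
v4 [ 0.5664 -0.2827  0.054 ] [ 0.5562 -0.2884  0.054 ]
frame corner [ 0.61350229 -0.06736394  0.2       ] [ 0.66573851 -0.04332376  0.        ]
```

View pics/scene0.png

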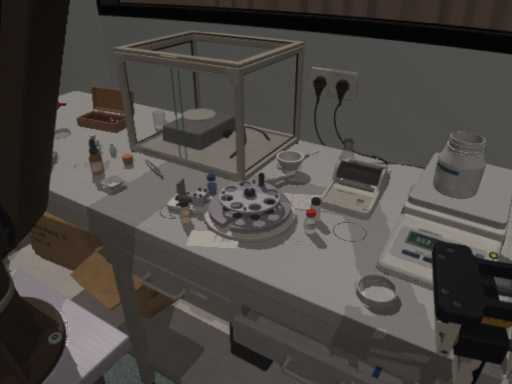

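```bash
python3 -m inch '-0.012 0.011 -0.012 0 0 0 0;-0.024 0.0223 -0.012 0 0 0 0;-0.024 0.0223 -0.012 0 0 0 0;-0.024 0.0223 -0.012 0 0 0 0;-0.024 0.0223 -0.012 0 0 0 0;-0.024 0.0223 -0.012 0 0 0 0;-0.024 0.0223 0 0 0 0 0;-0.024 0.0223 0 0 0 0 0;-0.024 0.0223 0 0 0 0 0;-0.024 0.0223 0 0 0 0 0;-0.024 0.0223 0 0 0 0 0;-0.024 0.0223 0 0 0 0 0;-0.024 0.0223 0 0 0 0 0;-0.024 0.0223 0 0 0 0 0;-0.024 0.0223 0 0 0 0 0;-0.024 0.0223 0 0 0 0 0;-0.024 0.0223 0 0 0 0 0;-0.024 0.0223 0 0 0 0 0;-0.024 0.0223 0 0 0 0 0;-0.024 0.0223 0 0 0 0 0' 10
python3 -m inch '0 0 0 0 0 -0.111 0;0 0 0 0 0 -0.111 0;0 0 0 0 0 -0.111 0;0 0 0 0 0 -0.111 0;0 0 0 0 0 -0.111 0;0 0 0 0 0 -0.111 0;0 0 0 0 0 -0.111 0;0 0 0 0 0 -0.111 0;0 0 0 0 0 -0.111 0;0 0 0 0 0 -0.111 0;0 0 0 0 0 -0.111 0;0 0 0 0 0 -0.114 0;0 0 0 0 0 0 0;0 0 0 0 0 0 0'
python3 - <<'E'
from h import *
s=r.get_state();print(s["tcp_pos"],s["eef_rot"],s["joints"],s["gripper_width"])
p=r.camera_params("wrist");np.save("pw1.npy",p,allow_pickle=True)
im=r.capture("wrist");cv2.imwrite("pics/w1.png",cv2.cvtColor(im,cv2.COLOR_RGB2BGR));save("pics/w1b.png",im,None,1.5)
for t in ["hub","slot_mouth","finger_peg","bar_nose","push_plate","vial_1"]:
    print(t,[(np.round(d["xy"],1).tolist(),round(d["p"],2)) for d in r.recognise(t,"wrist")][:4])
E
```

```text
time_s: 2.52
tcp_pos: [0.5116, -0.1224, 0.2994]
eef_rot: [-180.0, 0.1, -166.5]
contact_force: [0.6, -0.3, -0.4]
gripper_width: 0.0004
time_s: 3.68
tcp_pos: [0.511, -0.1241, 0.299]
eef_rot: [-180.0, 0.0, -90.2]
contact_force: [0.2, 0.1, 1.4]
gripper_width: 0.0004
[ 0.51100129 -0.12408188  0.29896966] [-1.79968305e+02  4.63318915e-03 -9.01944553e+01] [ 7.74310684e+00  4.01567348e+00 -1.12305405e+01 -2.19688691e-04
 -7.47217549e+01 -7.93750563e+00] 0.0004417169908580869
hub [([224.8, 146.3], 0.89)]
slot_mouth [([230.0, 142.7], 0.65)]
finger_peg [([228.3, 140.9], 0.61)]
bar_nose [([248.1, 217.2], 0.67)]
push_plate []
vial_1 [([214.1, 33.1], 0.79), ([290.3, 224.8], 0.72), ([206.9, 239.1], 0.66), ([174.5, 43.1], 0.56)]
```

View pics/w1b.png

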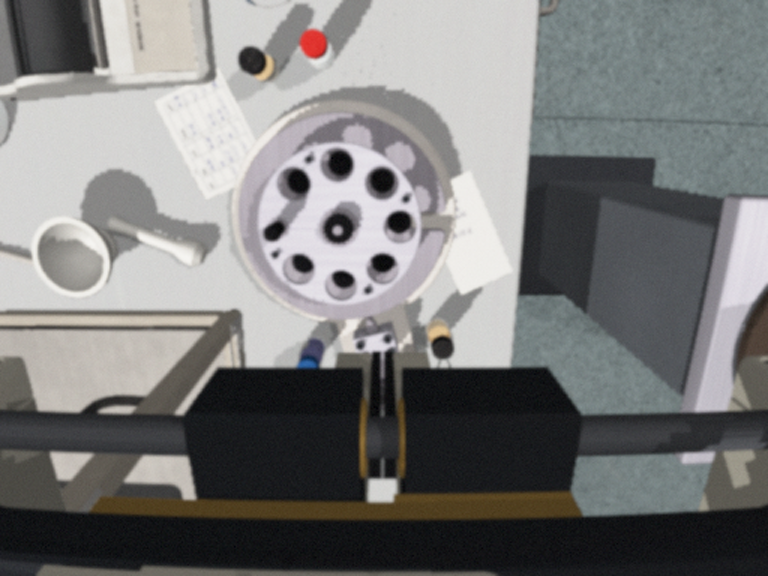

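```bash
python3 - <<'E'
from h import *
p=np.load("pw1.npy",allow_pickle=True).item()
W=lambda x,y:((x+.5)/1.5-.5,(y+.5)/1.5-.5)
for n,t,z in [("hub",(337,228),.074),("peg",(271,231),.089),("slot",(449,222),.03),("guide",(375,343),.042),("v1",(441,347),.054),("v2",(308,366),.054),("v3",(252,60),.054),("v4",(313,42),.054),
 ("plateL",(259,226),.057),("plateR",(421,226),.057),("plateT",(338,143),.057),("plateB",(341,300),.057),("framebase",(238,316),0.0)]:
    print(n,bp(p,W(*t),z).round(4))
im=cv2.imread("pics/w1.png")[60:250,140:330];cv2.imwrite("pics/w1c.png",cv2.resize(im,None,fx=3.1,fy=3.1,interpolation=cv2.INTER_CUBIC))
E
```

```text
hub [ 0.5495 -0.1399  0.074 ]
peg [ 0.6003 -0.1404  0.089 ]
slot [ 0.4519 -0.1374  0.03  ]
guide [ 0.5198 -0.0235  0.042 ]
v1 [ 0.4581 -0.0245  0.054 ]
v2 [ 0.5832 -0.0052  0.054 ]
v3 [ 0.6152 -0.2714  0.054 ]
v4 [ 0.5662 -0.2837  0.054 ]
plateL [ 0.6181 -0.139   0.057 ]
plateR [ 0.4795 -0.1384  0.057 ]
plateT [ 0.5483 -0.2067  0.057 ]
plateB [ 0.5496 -0.072   0.057 ]
framebase [ 0.6629 -0.0354  0.    ]
```

View pics/w1c.png

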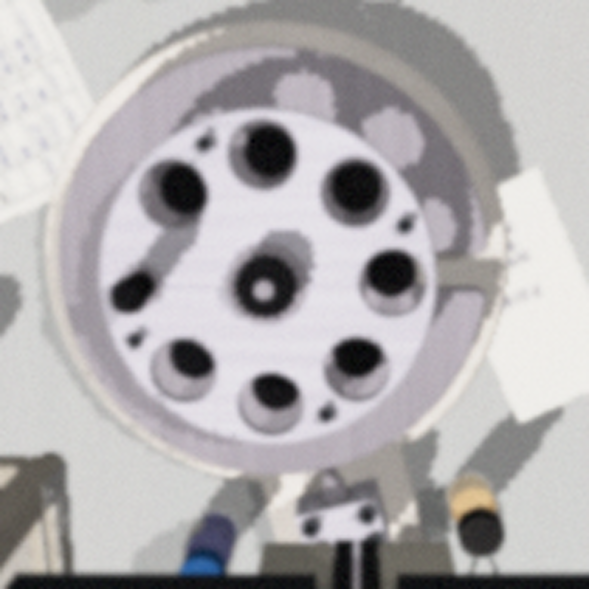

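```bash
python3 -m inch '-0.002 -0.015 0 0 0 0 0;-0.002 -0.015 0.01 0 0 0 0;-0.002 -0.015 0.02 0 0 0 0;-0.002 -0.015 0.02 0 0 0 0;-0.002 -0.015 0.02 0 0 0 0;-0.002 -0.016 0.02 0 0 0 0;0 0 0.02 0 0 0 0;0 0 0.02 0 0 0 0;0 0 0.02 0 0 0 0;0 0 0.02 0 0 0 0;0 0 0.009 0 0 0 0;0 0 0 0 0 0 0;0 0 0 0 0 0 0'
python3 - <<'E'
from h import *
s=r.get_state();print(s["tcp_pos"],s["eef_rot"],s["contact_force"])
im=r.capture("wrist");save("pics/w2.png",im,None,1.5)
im=r.capture("scene");save("pics/s2.png",im,None,1.5)
im=r.capture("top");save("pics/t2.png",im,(130,90,330,270),3)
E
```

```text
time_s: 5.12
tcp_pos: [0.6024, -0.1124, 0.1198]
eef_rot: [180.0, -0.0, -90.0]
contact_force: [1.3, 1.2, -0.1]
gripper_width: 0.0003
[ 0.60236302 -0.11242395  0.11977875] [ 1.79974637e+02 -2.55601806e-02 -8.99993759e+01] [ 1.31475831  1.15862673 -0.08159334]
```

View pics/w2.png

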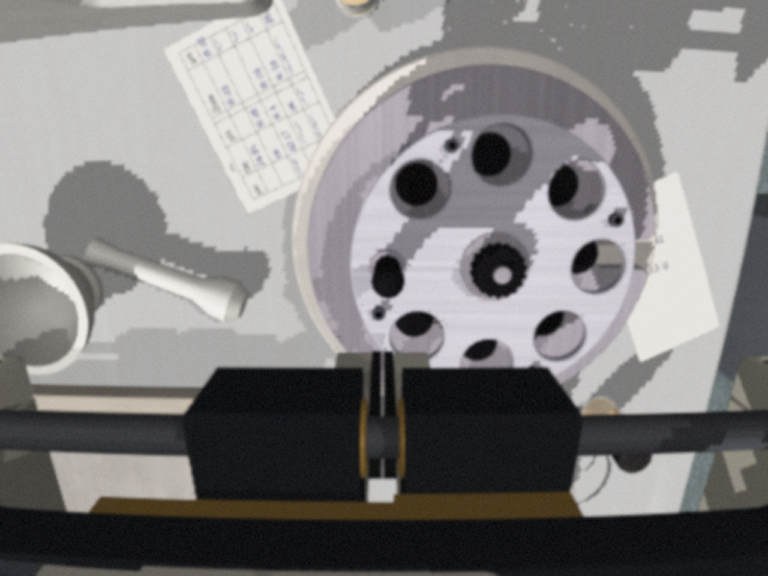

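View pics/s2.png

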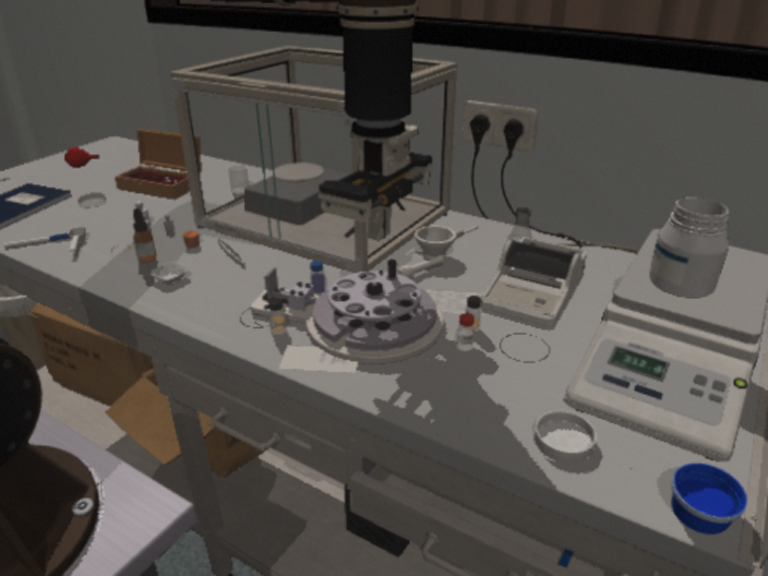

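View pics/t2.png

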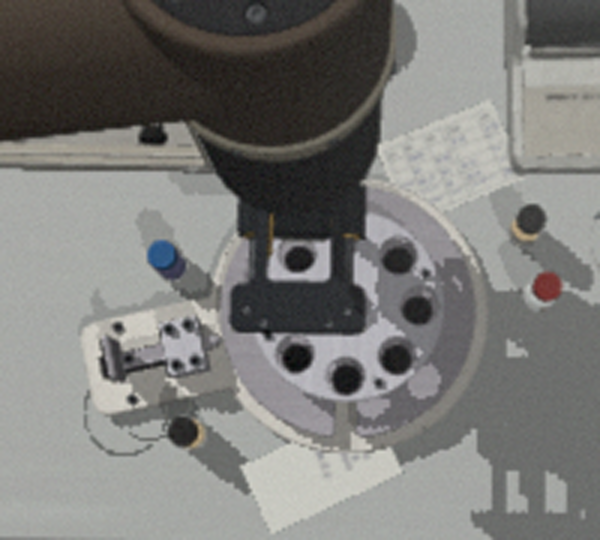

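```bash
python3 -m inch '0 0 0.01 0 0 0 0;0 0 0.015 0 0 0 0;0 0 0.015 0 0 0 0;0 0 0.01 0 0 0 0;0 0 0 0 0 0 0;0.002 0.0014 0 0 0 0 0;0.002 0 0 0 0 0 0;0.002 0 0 0 0 0 0;0.002 0 0 0 0 0 0;0.002 0 0 0 0 0 0;0.0031 -0.0009 0 0 0 0.06 0;0.0031 -0.0009 0 0 0 0.06 0;0 0 0 0 0 0 0'
python3 - <<'E'
from h import *
s=r.get_state();print(s["tcp_pos"],s["eef_rot"],s["contact_force"])
im=r.capture("wrist");save("pics/w3.png",im,None,1.5)
E
```

```text
time_s: 6.35
tcp_pos: [0.6027, -0.129, 0.07]
eef_rot: [-180.0, 0.0, -97.0]
contact_force: [0.6, -0.5, 0.7]
gripper_width: 0.0003
[ 0.6027043  -0.1289942   0.06998447] [-1.79954297e+02  7.07595899e-03 -9.70452664e+01] [ 0.57003406 -0.48785919  0.65347125]
```

View pics/w3.png

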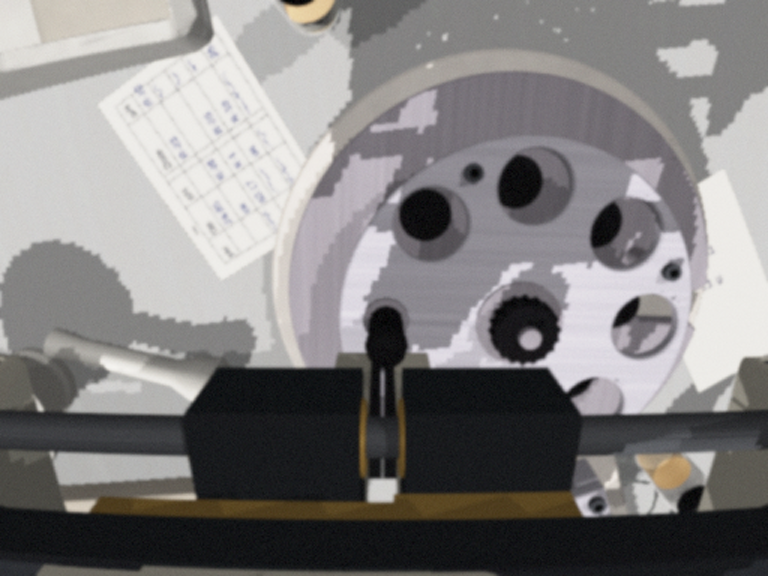

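```bash
python3 -m inch '0.0031 -0.0009 0 0 0 0.06 0;0.0031 -0.0009 0 0 0 0.06 0;0.0031 -0.0009 0 0 0 0.06 0;0.0031 -0.0009 0 0 0 0.06 0;0.0031 -0.0009 0 0 0 0.06 0;0.0031 -0.0009 0 0 0 0.06 0;0.0031 -0.0009 0 0 0 0.06 0;0.0031 -0.0009 0 0 0 0.06 0;0 0 0 0 0 0 0'
python3 - <<'E'
from h import *
s=r.get_state();print(s["tcp_pos"],s["eef_rot"],s["contact_force"])
im=r.capture("wrist");save("pics/w4.png",im,None,1.5)
E
```

```text
time_s: 7.15
tcp_pos: [0.601, -0.1543, 0.0697]
eef_rot: [-180.0, 0.0, -124.4]
contact_force: [-0.7, -0.1, 0.0]
gripper_width: 0.0004
[ 0.6010253  -0.15434116  0.06967249] [-1.79997614e+02  3.79453759e-03 -1.24429545e+02] [-0.73570477 -0.06984407  0.04671409]
```

View pics/w4.png

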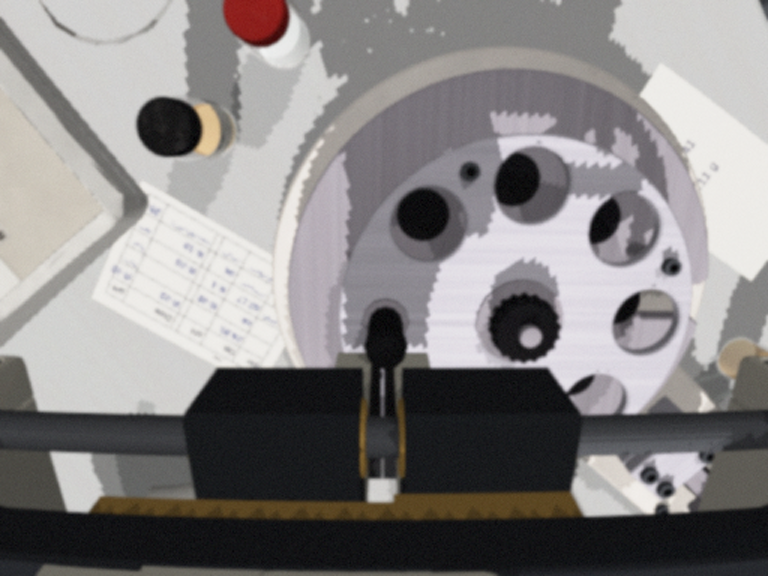

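```bash
python3 -m inch '0.0031 -0.0009 0 0 0 0.06 0;0.0031 -0.0009 0 0 0 0.06 0;0.0031 -0.0009 0 0 0 0.06 0;0.0031 -0.0009 0 0 0 0.06 0;0.0031 -0.0009 0 0 0 0.06 0;0.0031 -0.0009 0 0 0 0.06 0;0.0031 -0.0009 0 0 0 0.06 0;0.0031 -0.0009 0 0 0 0.06 0;0.0021 -0.0006 0 0 0 0.04 0;0.001 -0.0003 0 0 0 0.02 0;0 0 0 0 0 0 0'
python3 - <<'E'
from h import *
s=r.get_state();print(s["tcp_pos"],s["eef_rot"],s["contact_force"])
p=r.camera_params("wrist");np.save("pw5.npy",p,allow_pickle=True)
im=r.capture("wrist");save("pics/w5.png",im,None,1.5)
im=r.capture("top");save("pics/t5.png",im,(130,90,330,270),3.5)
E
```

```text
time_s: 8.12
tcp_pos: [0.5861, -0.1784, 0.0697]
eef_rot: [-180.0, 0.0, -155.2]
contact_force: [0.8, -0.2, 0.8]
gripper_width: 0.0007
[ 0.5860898  -0.17840793  0.06972229] [-1.79986020e+02  2.09585868e-02 -1.55214628e+02] [ 0.83099994 -0.24337299  0.80684783]
```

View pics/w5.png

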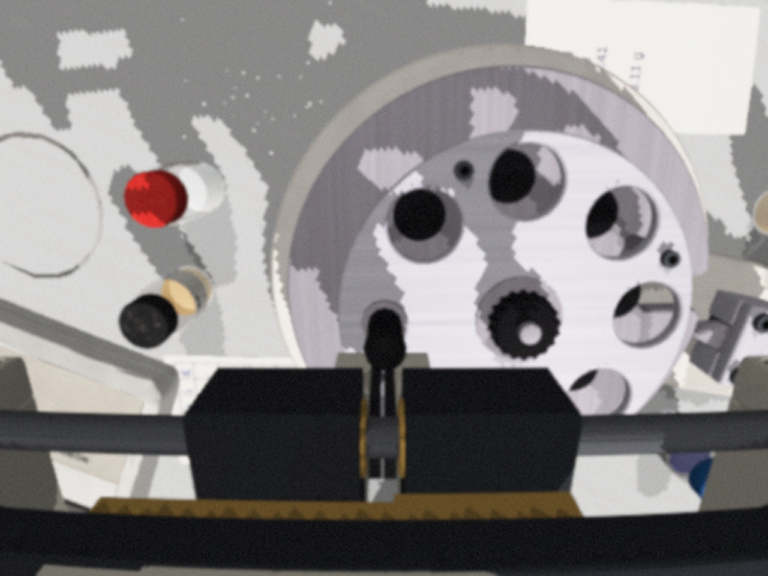

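View pics/t5.png

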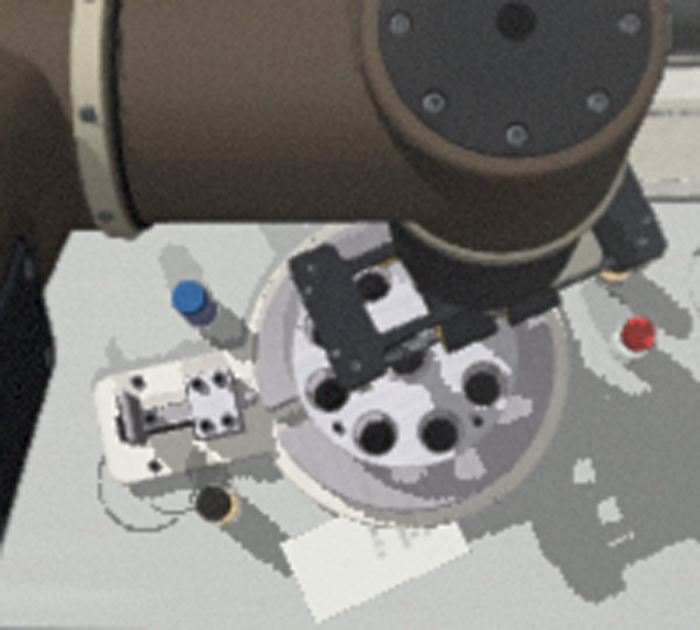

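```bash
python3 - <<'E'
from h import *
p=np.load("pw5.npy",allow_pickle=True).item()
W=lambda x,y:((x+.5)/1.5-.5,(y+.5)/1.5-.5)
h=bp(p,W(527,328),.074);g=bp(p,W(385,347),.089);print(h,g,np.degrees(np.arctan2(*(g-h)[1::-1])))
im=r.capture("top");save("pics/t5c.png",im,(155,180,235,240),9)
E
```

```text
[ 0.54765099 -0.14087208  0.074     ] [ 0.56902174 -0.18626455  0.089     ] -64.78897306966567
```

View pics/t5c.png

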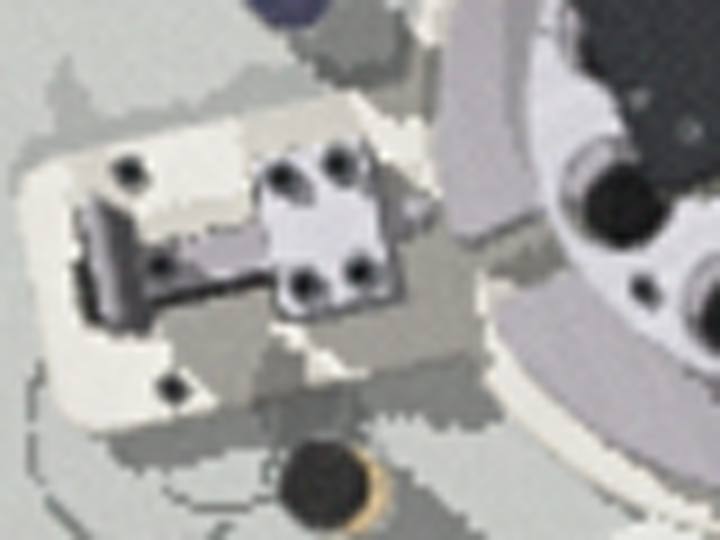

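```bash
python3 - <<'E'
from h import *
p=r.camera_params("top")
T=lambda x,y:((x+.5)/9-.5+155,(y+.5)/9-.5+180)
C=np.array([.549,-.1393])
def a(n,t,z):
    q=bp(p,T(*t),z)[:2]; d=q-C; print(n,q.round(4),"r %.4f ang %.1f"%(np.hypot(*d),np.degrees(np.arctan2(d[1],d[0]))))
a("guide",(322,224),.042);a("holes",(152,280),.014);a("plate top mid",(112,262),.065);a("nose",(430,207),.029)
for t in [(478,243),(545,213),(500,290),(560,265),(440,215),(488,288)]: a("slot",t,.03)
E
```

```text
guide [ 0.5199 -0.0175] r 0.1252 ang 103.4
holes [0.508 0.029] r 0.1732 ang 103.7
plate top mid [0.5074 0.0285] r 0.1729 ang 103.9
nose [ 0.5261 -0.0421] r 0.0999 ang 103.3
slot [ 0.5172 -0.0544] r 0.0906 ang 110.5
slot [ 0.525  -0.0707] r 0.0727 ang 109.3
slot [ 0.5057 -0.0602] r 0.0902 ang 118.7
slot [ 0.5122 -0.0748] r 0.0743 ang 119.7
slot [ 0.524  -0.0448] r 0.0978 ang 104.8
slot [ 0.5062 -0.0572] r 0.0926 ang 117.6
```

```bash
python3 -m inch '0.0016 -0.0005 0 0 0 0.03 0;0.0016 -0.0005 0 0 0 0.03 0;0.0016 -0.0005 0 0 0 0.03 0;0.0016 -0.0005 0 0 0 0.03 0;0.0016 -0.0005 0 0 0 0.03 0;0.001 -0.0003 0 0 0 0.02 0;0.0005 -0.0001 0 0 0 0.01 0;0 0 0 0 0 0 0'
python3 - <<'E'
from h import *
s=r.get_state();print(s["tcp_pos"],s["eef_rot"],s["contact_force"])
p=r.camera_params("wrist");np.save("pw6.npy",p,allow_pickle=True)
im=r.capture("wrist");save("pics/w6.png",im,None,1.5)
im=r.capture("top");save("pics/t6c.png",im,(155,180,235,240),9)
E
```

```text
time_s: 8.93
tcp_pos: [0.5781, -0.1845, 0.0696]
eef_rot: [-180.0, 0.0, -165.6]
contact_force: [1.2, 0.4, 0.4]
gripper_width: 0.0008
[ 0.57813882 -0.18445768  0.06961414] [-1.79994325e+02  6.36636121e-03 -1.65602154e+02] [1.2019264  0.35463211 0.39177734]
```

View pics/w6.png

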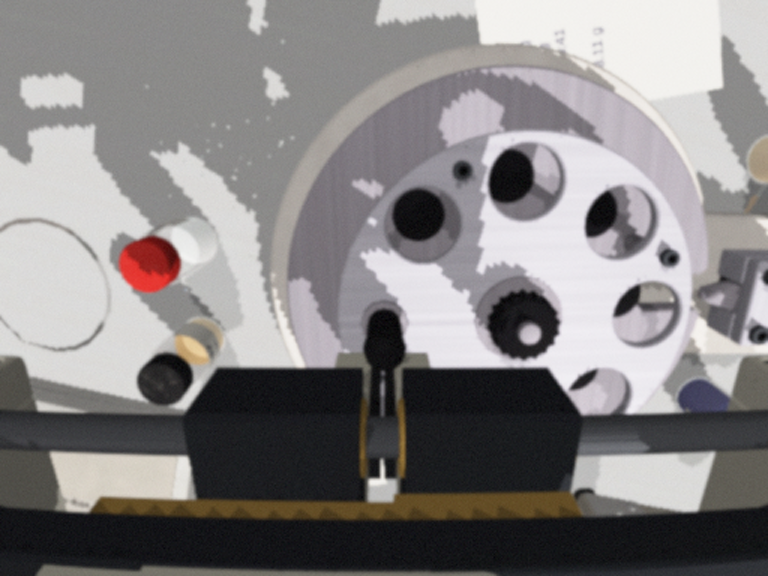

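View pics/t6c.png

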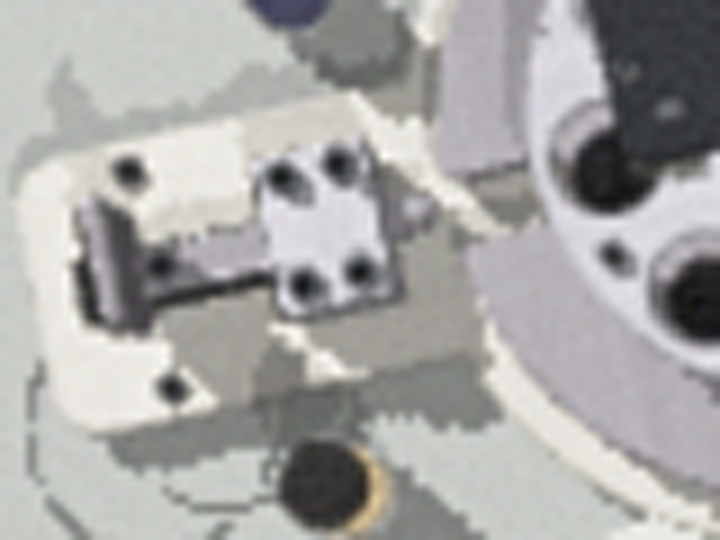

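```bash
python3 - <<'E'
from h import *
p=r.camera_params("top")
T=lambda x,y:((x+.5)/9-.5+155,(y+.5)/9-.5+180)
C=np.array([.549,-.1393])
def a(n,t,z):
    q=bp(p,T(*t),z)[:2]; d=q-C; print(n,"r %.4f ang %.1f"%(np.hypot(*d),np.degrees(np.arctan2(d[1],d[0]))))
for t in [(440,172),(470,250),(466,185),(495,236),(525,168),(540,222)]: a("slot",t,.03)
p=np.load("pw6.npy",allow_pickle=True).item()
W=lambda x,y:((x+.5)/1.5-.5,(y+.5)/1.5-.5)
h=bp(p,W(527,328),.074);g=bp(p,W(385,347),.089);print(h,g,np.degrees(np.arctan2(*(g-h)[1::-1])))
n=bp(p,W(706,293),.0295);print(n,np.degrees(np.arctan2(*(n-h)[1::-1])),np.hypot(*(n-h)[:2]))
E
```

```text
slot r 0.0960 ang 98.6
slot r 0.0931 ang 111.1
slot r 0.0900 ang 101.1
slot r 0.0861 ang 110.3
slot r 0.0750 ang 99.9
slot r 0.0745 ang 110.6
[ 0.54717984 -0.14035982  0.074     ] [ 0.56000713 -0.18884185  0.089     ] -75.18036652298576
[ 0.52432364 -0.04583941  0.0295    ] 103.59387915485775 0.09724461061154314
```

```bash
python3 -m inch '0.0006 -0.0001 0 0 0 0.011 0;0.0005 -0.0001 0 0 0 0.011 0;0 0 0 0 0 0 0;-0.003 0 0 0 0 0 0;-0.005 0 0 0 0 0 0;-0.004 0 0 0 0 0 0;0 0 -0.01 0 0 0 0;0 0 -0.025 0 0 0 0;0 0 -0.035 0 0 0 0;0 0 -0.035 0 0 0 0;0 0 -0.035 0 0 0 0;0 0 -0.035 0 0 0 0;0 0 -0.03 0 0 0 0;0 0 -0.01 0 0 0 0;0 0 0 0 0 0 0'
python3 - <<'E'
from h import *
s=r.get_state();print(s["tcp_pos"],s["eef_rot"],s["contact_force"],s["joints"])
p=r.camera_params("wrist");np.save("pw7.npy",p,allow_pickle=True)
im=r.capture("wrist");save("pics/w7.png",im,None,1.5)
im=r.capture("top");save("pics/t7c.png",im,(155,150,275,240),6.5)
E
```

```text
time_s: 10.28
tcp_pos: [0.5901, -0.1825, 0.2892]
eef_rot: [-179.9, 0.4, -166.9]
contact_force: [-0.8, -0.2, -0.6]
gripper_width: 0.0006
[ 0.59005345 -0.18247582  0.28917044] [-179.87061607    0.35381669 -166.87215364] [-0.83212191 -0.21655046 -0.57443996] [ 9.41000759e-01  1.30732370e+01 -1.64410817e+00  5.36271947e-02
 -7.49095053e+01 -7.78273468e+01]
```

View pics/w7.png

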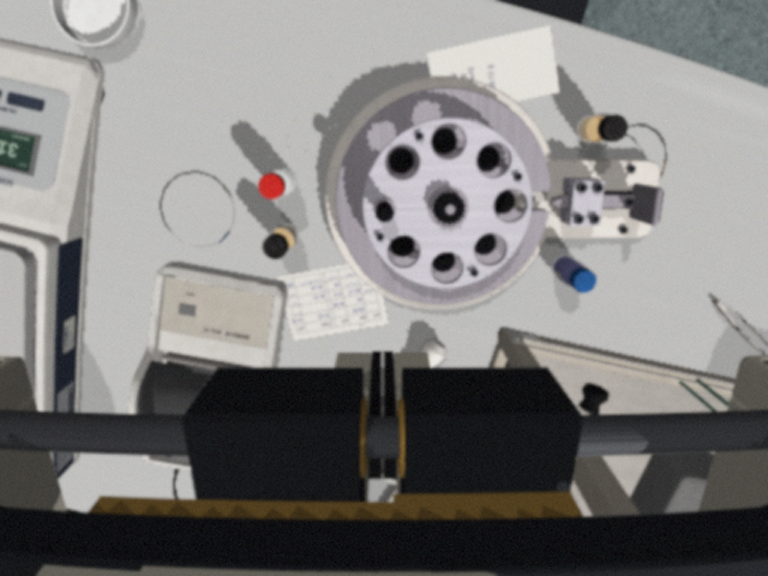

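View pics/t7c.png

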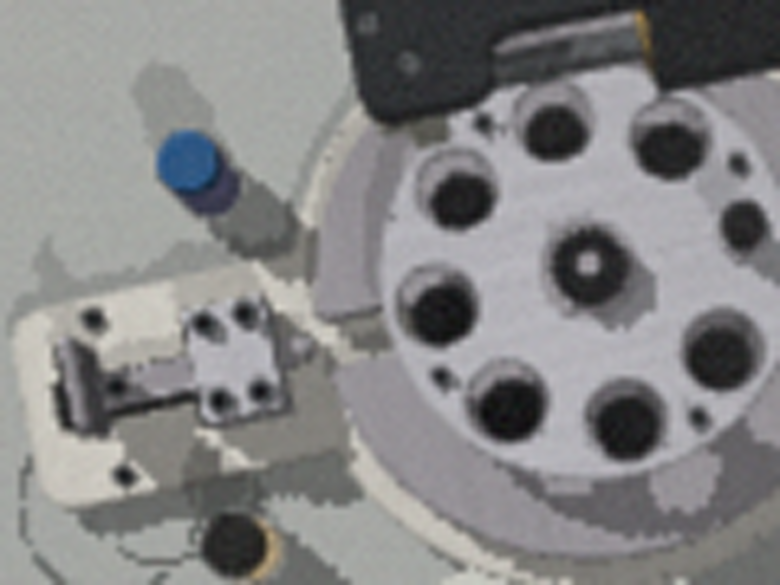

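```bash
python3 - <<'E'
from h import *
im=r.capture("wrist");save("pics/w7c.png",im,(210,70,460,220),3.1)
E
```

View pics/w7c.png

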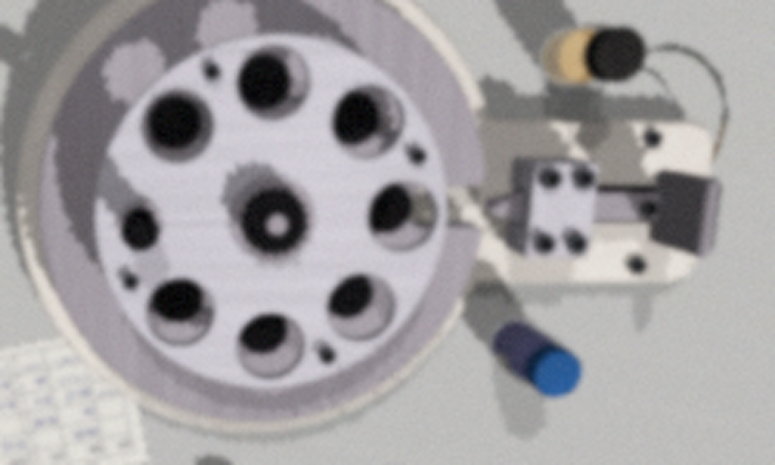

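```bash
python3 - <<'E'
from h import *
p=np.load("pw7.npy",allow_pickle=True).item()
W=lambda x,y:((x+.5)/3.1-.5+210,(y+.5)/3.1-.5+70)
h=bp(p,W(275,222),.074)
def a(n,t,z):
    q=bp(p,W(*t),z); d=(q-h)[:2]; print(n,q.round(4),"r %.4f ang %.1f"%(np.hypot(*d),np.degrees(np.arctan2(d[1],d[0]))))
print(h)
a("peg",(140,230),.089);a("nose",(492,209),.0295);a("guide",(561,210),.042);a("holes",(644,208),.014);a("platetop",(704,215),.065)
a("slot up",(470,188),.03);a("slot dn",(472,226),.03);a("slot in u",(450,190),.03);a("slot in d",(450,224),.03)
a("v1",(615,53),.054);a("v2",(555,371),.054)
# plate circle
for t in [(95,215),(447,215),(275,35),(270,388)]: a("pl",t,.057)
E
```

```text
[ 0.55200456 -0.13912709  0.074     ]
peg [ 0.5645 -0.1891  0.089 ] r 0.0515 ang -76.0
nose [ 0.5298 -0.0422  0.0295] r 0.0994 ang 102.9
guide [ 0.5226 -0.0183  0.042 ] r 0.1244 ang 103.7
holes [0.5133 0.0314 0.014 ] r 0.1749 ang 102.8
platetop [0.5095 0.0293 0.065 ] r 0.1737 ang 104.2
slot up [ 0.5235 -0.0546  0.03  ] r 0.0892 ang 108.6
slot dn [ 0.5387 -0.0485  0.03  ] r 0.0916 ang 98.3
slot in u [ 0.5264 -0.0627  0.03  ] r 0.0806 ang 108.5
slot in d [ 0.5402 -0.0581  0.03  ] r 0.0819 ang 98.3
v1 [ 0.459  -0.0235  0.054 ] r 0.1484 ang 128.8
v2 [ 0.5873 -0.0021  0.054 ] r 0.1415 ang 75.6
pl [ 0.5676 -0.2068  0.057 ] r 0.0694 ang -77.0
pl [ 0.5351 -0.0698  0.057 ] r 0.0714 ang 103.7
pl [ 0.4852 -0.1551  0.057 ] r 0.0687 ang -166.6
pl [ 0.6216 -0.1197  0.057 ] r 0.0723 ang 15.6
```

```bash
python3 -m inch '0.0031 0.0127 0 0 0 0 0;0.0031 0.0257 0 0 0 0 0;0.0031 0.0257 0 0 0 0 0;0.0031 0.0257 0 0 0 0 0;0.0031 0.0257 0 0 0 0 0;0.0031 0.0257 0 0 0 0 0;0.0031 0.0257 0 0 0 0 0;0.0031 0.0257 0 0 0 0 0;0.0031 0.0257 0 0 0 0 0;0.0031 0.0257 0 0 0 0 0;0 0.013 0 0 0 0 0;0 0 0 0 0 0 0'
python3 -m inch '0 0 0 0 0 -0.1215 0;0 0 0 0 0 -0.1215 0;0 0 0 0 0 -0.1215 0;0 0 0 0 0 -0.1215 0;0 0 0 0 0 -0.1215 0;0 0 0 0 0 -0.1215 0;0 0 0 0 0 -0.1215 0;0 0 0 0 0 -0.1215 0;0 0 0 0 0 -0.1215 0;0 0 0 0 0 -0.1215 0;0 0 0 0 0 -0.1215 0;0 0 0 0 0 -0.1215 0;0 0 0 0 0 -0.1215 0;0 0 0 0 0 0 0;0 0 0 0 0 0 0'
python3 - <<'E'
from h import *
s=r.get_state();print(s["tcp_pos"],s["eef_rot"],s["contact_force"],s["joints"])
p=r.camera_params("wrist");np.save("pw8.npy",p,allow_pickle=True)
im=r.capture("wrist");save("pics/w8.png",im,None,1.5)
im=r.capture("scene");save("pics/s8.png",im,None,1.5)
E
```

```text
time_s: 11.43
tcp_pos: [0.4988, 0.0632, 0.2835]
eef_rot: [180.0, -0.1, -166.7]
contact_force: [0.4, -0.1, 0.2]
gripper_width: 0.0006
time_s: 12.68
tcp_pos: [0.4998, 0.0607, 0.2838]
eef_rot: [179.9, -0.0, -76.6]
contact_force: [0.5, -0.3, -0.3]
gripper_width: 0.0004
[0.49983529 0.06067636 0.28375517] [ 1.79909347e+02 -1.99818437e-02 -7.66272375e+01] [ 0.46403118 -0.32804171 -0.25436891] [ 2.93081131e+01  2.25092867e+00 -1.50824907e+01 -5.94214915e-03
 -7.27592366e+01 -1.59336006e+01]
```

View pics/w8.png

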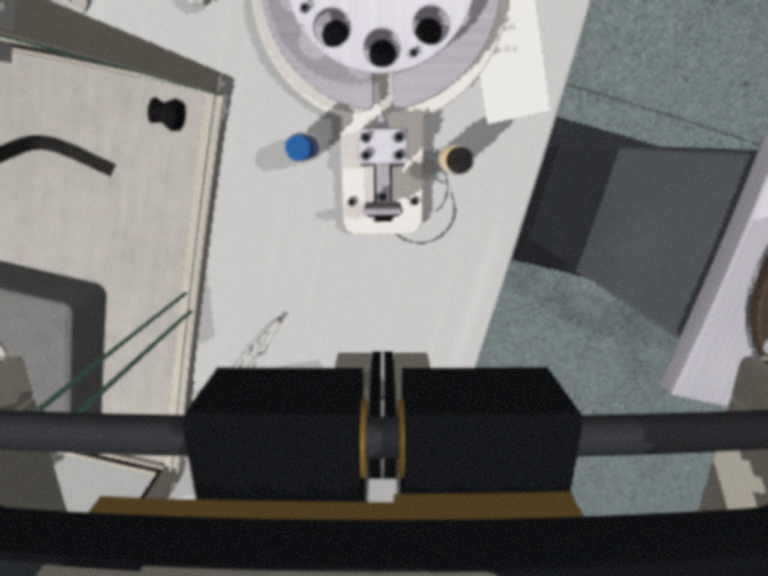

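View pics/s8.png

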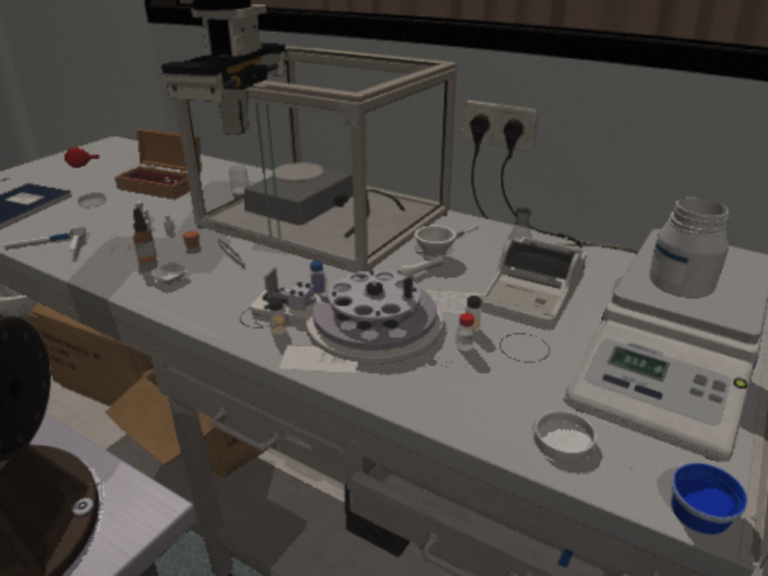

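```bash
python3 - <<'E'
from h import *
p=np.load("pw8.npy",allow_pickle=True).item()
W=lambda x,y:((x+.5)/1.5-.5,(y+.5)/1.5-.5)
s=r.get_state();t=s["tcp_pos"];ya=np.radians(s["eef_rot"][2]);ex=np.array([np.cos(ya),np.sin(ya)]);ey=np.array([np.sin(ya),-np.cos(ya)])
for n,q,z in [("plate in edge",(382,204),.065),("plate outer edge",(382,213),.065),("outL",(364,213),.065),("outR",(401,212),.065),("nose",(381,121),.0295),("v2",(300,147),.054),("v1",(459,160),.054)]:
    X=bp(p,W(*q),z);d=X[:2]-t[:2];print(n,X.round(4),"tool x %.4f y %.4f"%(d@ex,d@ey))
im=r.capture("wrist");save("pics/w8c.png",im,(210,50,310,170),5)
E
```

```text
plate in edge [0.5094 0.0256 0.065 ] tool x 0.0365 y -0.0010
plate outer edge [0.5078 0.0325 0.065 ] tool x 0.0293 y -0.0010
outL [0.5217 0.0358 0.065 ] tool x 0.0293 y -0.0153
outR [0.4932 0.0282 0.065 ] tool x 0.0301 y 0.0141
nose [ 0.525  -0.0367  0.0295] tool x 0.1007 y -0.0018
v2 [ 0.5826 -0.002   0.054 ] tool x 0.0802 y -0.0658
v1 [ 0.4575 -0.0214  0.054 ] tool x 0.0702 y 0.0604
```

View pics/w8c.png

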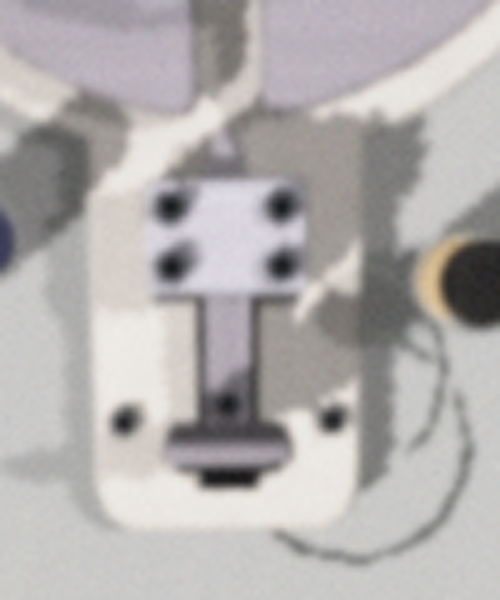

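```bash
python3 -m inch '0 -0.001 0.01 0 0 0 0;0 0 0.025 0 0 0 0;0 0 0.025 0 0 0 0;0 0 0.025 0 0 0 0;0 0 0.025 0 0 0 0;0 0 0.025 0 0 0 0;0 0 0.025 0 0 0 0;0 0 0.025 0 0 0 0;0 0 0.02 0 0 0 0;0 0 0.02 0 0 0 0;0 0 0.01 0 0 0 0;0 0 0.009 0 0 0 0;0 0 0 0 0 0 0;0.004 0 0 0 0 0 0;0.004 0 0 0 0 0 0;0 0 0 0 0 0 0'
python3 - <<'E'
from h import *
im=r.capture("wrist");save("pics/w9.png",im,None,1.5)
im=r.capture("scene");save("pics/s9.png",im,(120,100,320,260),3.5)
E
```

```text
time_s: 14.17
tcp_pos: [0.5039, 0.0533, 0.0416]
eef_rot: [-179.9, 0.0, -76.4]
contact_force: [-0.1, -0.7, 1.0]
gripper_width: 0.0003
```

View pics/w9.png

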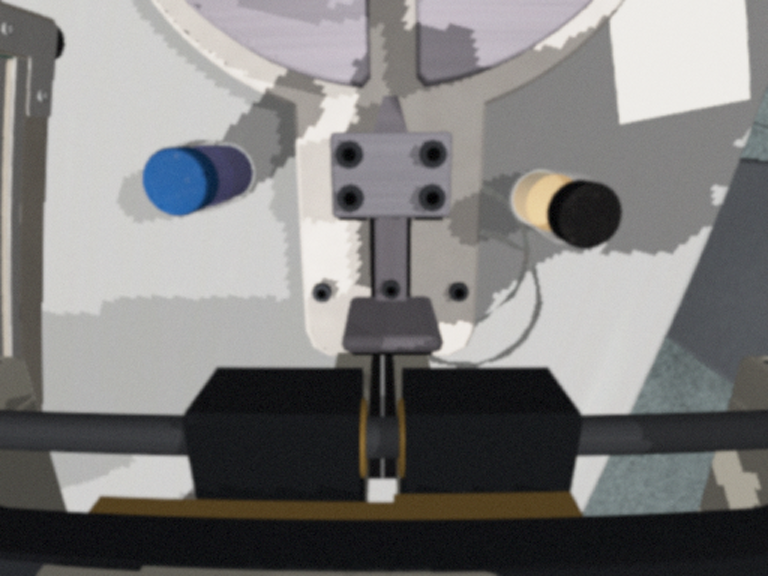

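View pics/s9.png

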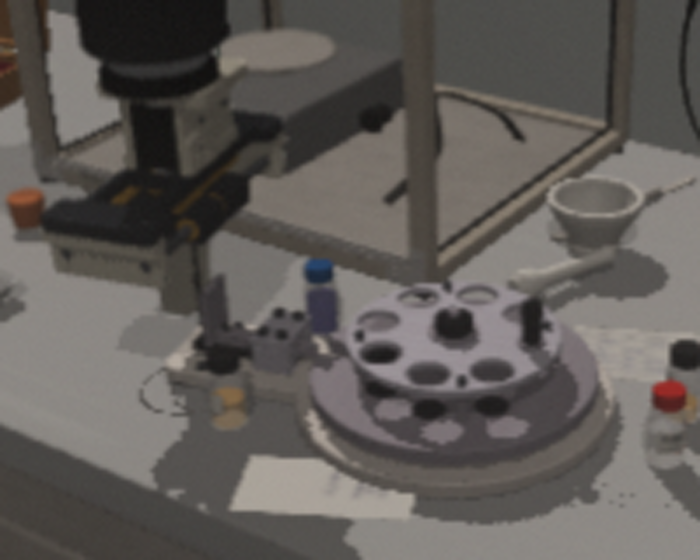

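```bash
python3 -m inch '0.001 0.001 0 0 0 0 0;0.002 0.001 0 0 0 0 0;0.002 0 0 0 0 0 0;0.002 0 0 0 0 0 0;0.002 0 0 0 0 0 0;0.002 0 0 0 0 0 0;0.002 0 0 0 0 0 0;0 0 0 0 0 0 0'
python3 - <<'E'
from h import *
im=r.capture("wrist");save("pics/w10.png",im,None,1.5)
E
```

```text
time_s: 14.93
tcp_pos: [0.5043, 0.0401, 0.0405]
eef_rot: [-180.0, -0.0, -76.4]
contact_force: [-1.3, 0.4, 0.8]
gripper_width: 0.0005
```

View pics/w10.png

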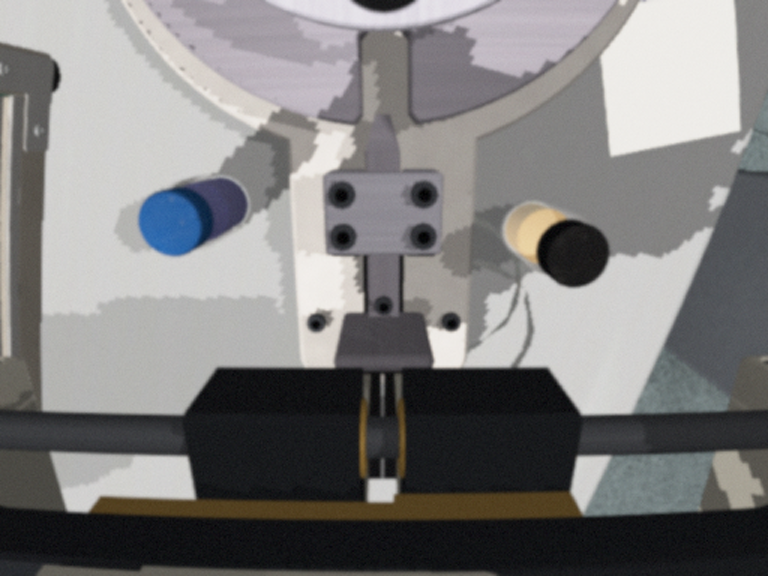

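```bash
python3 -m inch '0.002 0 0 0 0 0 0;0.002 0 0 0 0 0 0;0.002 0 0 0 0 0 0;0.002 0 0 0 0 0 0;0 0 0 0 0 0 0'
python3 -m inch '0.002 0 0 0 0 0 0;0.002 0 0 0 0 0 0;0.002 0 0 0 0 0 0;0.002 0 0 0 0 0 0;0.002 0 0 0 0 0 0;0.001 0 0 0 0 0 0;0 0 0 0 0 0 0'
python3 - <<'E'
from h import *
im=r.capture("wrist");save("pics/w11.png",im,None,1.5)
E
```

```text
time_s: 15.4
tcp_pos: [0.5062, 0.0323, 0.0406]
eef_rot: [-180.0, -0.0, -76.4]
contact_force: [-0.2, -0.7, 1.3]
gripper_width: 0.0004
time_s: 15.98
tcp_pos: [0.5087, 0.0217, 0.0406]
eef_rot: [180.0, -0.0, -76.4]
contact_force: [-0.3, -0.6, 0.6]
gripper_width: 0.0004
```

View pics/w11.png

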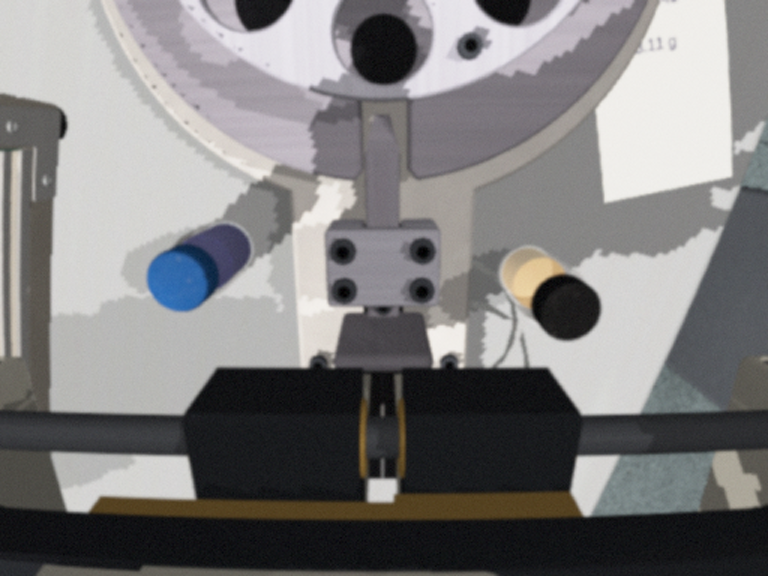

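```bash
python3 -m inch '0.002 0 0 0 0 0 0;0.002 0 0 0 0 0 0;0.001 0 0 0 0 0 0;0 0 0 0 0 0 0'
python3 -m inch '0.001 0 0 0 0 0 0;0 0 0 0 0 0 0'
python3 -m inch '0.001 0 0 0 0 0 0;0 0 0 0 0 0 0'
python3 - <<'E'
from h import *
p=r.camera_params("wrist");np.save("pw12.npy",p,allow_pickle=True)
im=r.capture("wrist");save("pics/w12.png",im,None,1.5)
E
```

```text
time_s: 16.37
tcp_pos: [0.5099, 0.0168, 0.0406]
eef_rot: [180.0, -0.0, -76.4]
contact_force: [1.1, 0.1, -0.6]
gripper_width: 0.0004
time_s: 16.53
tcp_pos: [0.51, 0.0165, 0.0406]
eef_rot: [-180.0, 0.0, -76.4]
contact_force: [-2.6, 3.4, 1.2]
gripper_width: 0.0003
time_s: 16.7
tcp_pos: [0.5101, 0.0163, 0.0406]
eef_rot: [-180.0, 0.1, -76.4]
contact_force: [-5.9, 9.6, 2.6]
gripper_width: 0.0001
```

View pics/w12.png

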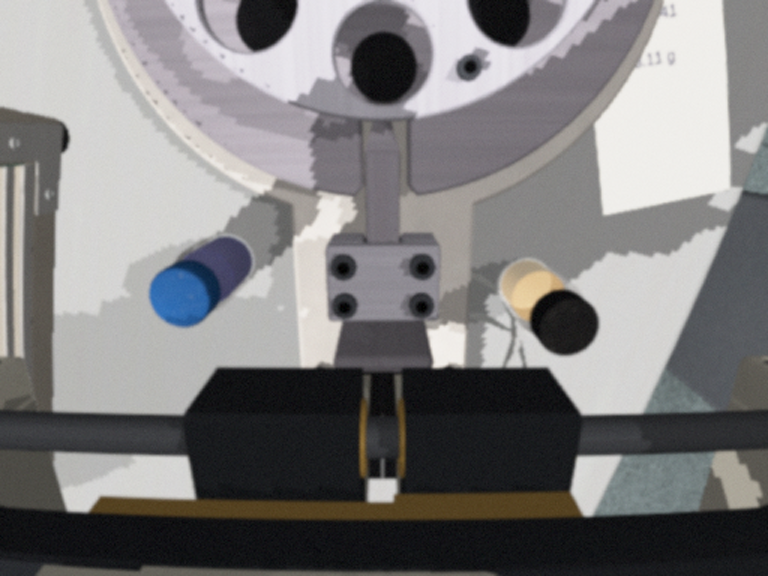

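```bash
python3 - <<'E'
from h import *
im=r.capture("wrist");save("pics/w12c.png",im,(200,60,310,260),4)
E
```

```text
(no output)
```

View pics/w12c.png

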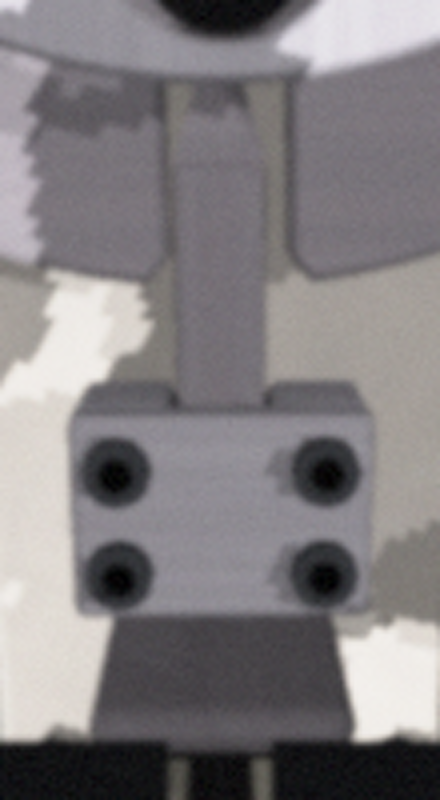

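```bash
python3 -m inch '0 0 0 0 0 0 0;0 0 0 0 0 0 0;-0.002 0 0 0 0 0 0;-0.003 0 0 0 0 0 0;-0.006 0 0 0 0 0 0;-0.01 0 0 0 0 0 0;-0.01 0 0 0 0 0 0;0 0 -0.01 0 0 0 0;0 0 -0.025 0 0 0 0;0 0 -0.03 0 0 0 0;0 0 -0.03 0 0 0 0;0 0 -0.03 0 0 0 0;0 0 -0.03 0 0 0 0;0 0 -0.03 0 0 0 0;0 0 -0.03 0 0 0 0;0 0 -0.01 0 0 0 0;0 0 0 0 0 0 0;0 0 0 0 0 0 0'
python3 - <<'E'
from h import *
s=r.get_state();print(s["tcp_pos"],s["contact_force"],s["qd"].round(2))
im=r.capture("wrist");save("pics/w13.png",im,None,1.5)
im=r.capture("top");save("pics/t13.png",im,(130,120,330,270),3.8)
E
```

```text
time_s: 18.3
tcp_pos: [0.5029, 0.0457, 0.2661]
eef_rot: [-179.9, 0.0, -76.4]
contact_force: [-0.5, -0.5, -1.3]
gripper_width: 0.0004
[0.50287658 0.04566816 0.26614356] [-0.53512152 -0.53735808 -1.31957014] [-0.09  1.4  -2.   -0.39  0.57  0.08]
```

View pics/w13.png

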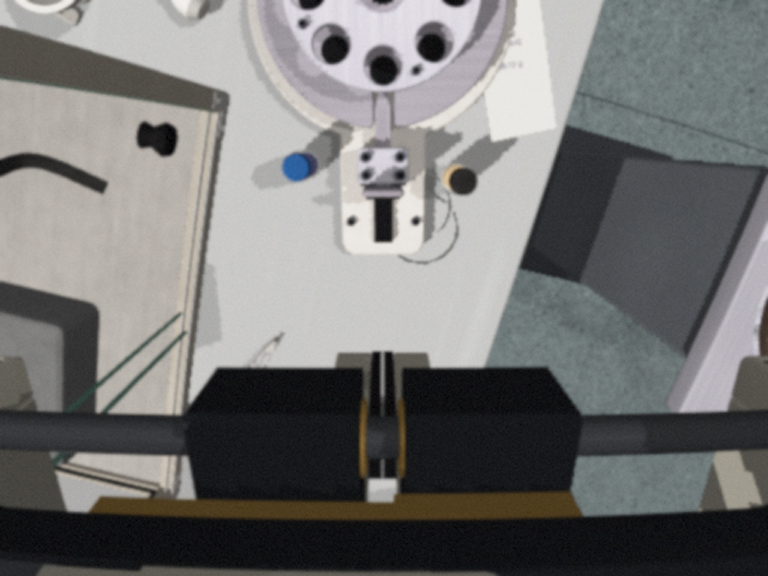

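View pics/t13.png

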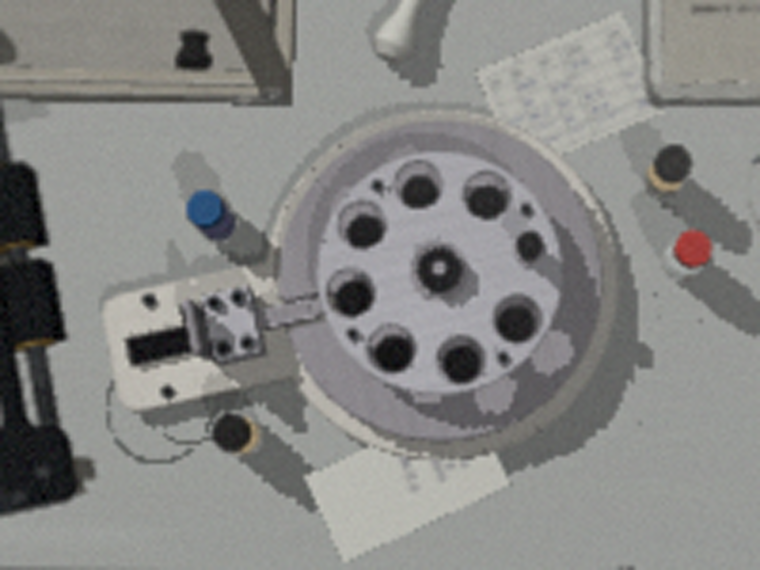

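The bar is home in the slot, with the push plate right up against the guide. All four vials are upright where they started, and the robot is clear of everything.

```bash
python3 -c "
from plant import r
print(r.close_job())"
```

```text
the job is handed in; nothing more can be done
None
```

I turned the carousel about 75° clockwise by pushing the finger peg with the closed fingertips, until its slot faced the locking bar. I then pushed the bar's plate until the bar met its stop, backed away, and handed the job in at about 18.4 s. No verdict was reported.

- **Alignment:** before the bar was pushed, the slot was within about 1° of the bar's line. With the bar in, it sat about 1.3 mm off the middle of the slot, against the 5 mm allowed.
- **Bar home:** the tool stopped advancing and the force rose to about 11 N. The wrist picture showed the start of the bar's taper about 16 mm inside the rim and 32 mm from the guide, where 16 mm and 31 mm are expected when home.
- **Force:** the highest reading was about 11 N, against the 35 N limit. It was only read at the end of each move.
- **After backing off:** the pictures showed the bar still home and all four vials upright where they had been, judged by eye. The robot was touching nothing.
- **Disagreement:** the first hand-read positions from the scene camera were 6–10 mm off those from the top and wrist cameras. The top and wrist cameras agreed to within a few millimetres, so I used those.

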